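# Move the stone models from their case trays to the drying rack in the same order

## Robot

A 7-joint arm with a two-finger parallel gripper is mounted at the origin on the work surface. World frame = base frame: x ahead of the robot, y to its left, z up, the work surface at z = 0. Lengths are in m, angles in rad, forces in N, time in s.
With the tool pointing down it reaches from about 0.425 to 0.875 m from the base axis. Payload 4.7 kg.
Tool frame: the origin (TCP) lies at the very end of the fingers, on their centre line; the grasp point (between the pads) lies 19 mm behind it; z points along the fingers, y is the line along which they close (so a half turn about z gives the same grasp; the last joint's range is limited). The gripper opens to 85 mm and grips with 20 to 120 N. Pads are 22 mm wide; open, the fingers measure 114 mm over their backs; the gripper's body (76 mm by 85 mm) begins 54 mm behind the grasp point. The pads swing forward as they close: fully open they stand 13 mm farther back than shut.
Start: joints at [1.231, 0.321, -0.07, 1.45, 0.023, 1.371, -0.057], TCP at [0.225, -0.61, 0.192] pointing down, gripper open.
Joint ranges: [-2.86, 2.86], [-0.3, 2.09], [-1.38, 1.24], [0.06, 2.45], [-1.56, 4.7], [0.09, 2.05], [-2.69, 2.69]. Speed limits (rad/s): [2.57, 2.57, 3.14, 3.14, 3.14, 3.14, 3.14].

## Interface

Orientations are given as a rotation vector (axis times angle).
In Python, from bench import robot gives the robot as it stands.
- The arm moves only by the shell command python3 -m pendant 'ROWS' [OPENING] [FORCE]. ROWS is JSON, a list of rows, each an object of numbers: "tx", "ty", "tz": the shift along the tool's x, y, z in mm; "twist": the turn about the tool's z in rad. A call has 1 to 5 rows; each row shifts and turns the commanded pose from where the row before left it, along the tool's axes as they then stand; what a row does not reach is not made up. A row lasts 1/10 s, in which the tool goes at most 50 mm and 8.59 degrees, less where a joint would pass 70% of its speed; a pose out of reach is approached as far as the arm can. A call is refused whole if a number of a shift passes 50 or a number of a turn 0.15, either way. A call with a gripper value outside its range is refused whole. OPENING is the finger opening in mm, from 0 to 85.4, set as the call begins (- or left out, the last holds). The fingers move at their own pace and stop on an object; FORCE is the grip in N (left out, the last holds). Time passes only in rows, so rows that do not move let the fingers close. It gives the time, the measured TCP pose, the force, the opening and the grip force at its end, in the units of the state.
- robot.get_state(): the state, without advancing time (a new reading comes with each control period).
- robot.grab_frame(name): name is "scene" or "top"; returns a dict with "pixels" (384x512x3 uint8, blue, green, red), "fx", "fy", "cx", "cy" (pixels), "k1" (the pictures are not rectified: a ray, as slopes to the right and down, at radius r is drawn at 1 + k1 r^2 times it, then the intrinsics apply), "extrinsics" (4x4, takes a point from world to camera coordinates). Camera axes: x right, y down, z forward; pixel columns grow to the right and rows downward; lengths in m; the calibration is good to about 2 mm. A picture is of the moment at which its call begins. There is no depth.
- robot.sign_off(): hands the job in; it is judged then, once.
The state is a dict: "clock": time; "joints": joint angles; "dq": joint speeds; "tau": joint torques, N m; "ee_pos": TCP position; "orientation": TCP orientation; "wrist_force": force on the tool from outside, world axes, zero at the start; "moment": the same for the moment, N m; "opening": finger opening in m; "gripper_force": force on a finger pad.
Only numpy, scipy, OpenCV 4.12 (cv2) and the standard library are available. Lean on these libraries where they do the work, as an engineer would, in place of code of your own. Each camera call takes 0.05 s, during which the arm holds its last target. There are 200 camera calls.

## Task

Move the four stone models from the row of grey case trays to the wire drying rack, keeping the same order along the row (the leftmost model into the leftmost bay, and so on, left and right as the robot sees them), so that each can be matched to its case tray again. Stand each one upright on the deck in the middle of its own bay; plaster chips easily, so keep them upright and set them down gently instead of dropping them.

Things in the scene. Friction and masses are not known exactly. Their poses are not given: they have to be found in the camera images.
- full_model_center (a point): Full-arch stone model, cream plaster, 14 teeth in a horseshoe: base 50 (its x) x 62 (y) mm, front corners cut 16 mm at 45 degrees, 150 g. 34 mm high: upright-sided base to 22 mm, teeth above. Point: its centre, 17 mm over the underside; z up, front to -x. Starts upright in tray 1, up to 10 mm off its middle and turned up to 0.15 rad. Grip across the base's front and back faces (along its x).
- quadrant_model_center (a point): Quadrant stone model, 7 teeth in a bent line: base 50 (its x) x 28 (y) mm, front corners cut 8 mm, 75 g. 34 mm high: upright-sided base to 22 mm, teeth above. Point: its centre, 17 mm over the underside; z up, front to -x. Starts upright in tray 2, up to 10 mm off its middle and turned up to 0.15 rad. Grip across the base's front and back faces (along its x).
- front_model_center (a point): Stone model of six front teeth: base 26 (its x) x 50 (y) mm, front corners cut 7 mm, 70 g. 34 mm high: upright-sided base to 22 mm, teeth above. Point: its centre, 17 mm over the underside; z up, front to -x. Starts upright in tray 3, up to 10 mm off its middle and turned up to 0.15 rad. Grip across the base's front and back faces (along its x).
- short_model_center (a point): Short stone section, two molars with a stump between: base 30 (its x) x 26 (y) mm, 45 g. 34 mm high: upright-sided base to 22 mm, teeth above. Point: its centre, 17 mm over the underside; z up, front to -x. Starts upright in tray 4, up to 10 mm off its middle and turned up to 0.15 rad. Grip across the base's front and back faces (along its x).
- tray1: Case tray, one of four alike, fixed: grey, open, 120 (x) x 84 (y) mm, walls 3 mm thick and 22 mm high, floor 3 mm, white ticket on its -x end. Origin: centre of its underside, z up. The four stand side by side, 90 mm apart; which is where in the row changes with each start.
- tray2: Case tray, one of four alike, fixed: grey, open, 120 (x) x 84 (y) mm, walls 3 mm thick and 22 mm high, floor 3 mm, white ticket on its -x end. Origin: centre of its underside, z up. The four stand side by side, 90 mm apart; which is where in the row changes with each start.
- tray3: Case tray, one of four alike, fixed: grey, open, 120 (x) x 84 (y) mm, walls 3 mm thick and 22 mm high, floor 3 mm, white ticket on its -x end. Origin: centre of its underside, z up. The four stand side by side, 90 mm apart; which is where in the row changes with each start.
- tray4: Case tray, one of four alike, fixed: grey, open, 120 (x) x 84 (y) mm, walls 3 mm thick and 22 mm high, floor 3 mm, white ticket on its -x end. Origin: centre of its underside, z up. The four stand side by side, 90 mm apart; which is where in the row changes with each start.
- carrier: Aluminium carrier, fixed, two rails 366 mm long along y, under the row of case trays (their undersides 12 mm over the table). Origin: centre of its footprint on the table; x away from the robot, y to its left along the row. Tray middles: x 0, y +135, +45, -45, -135 mm. May be the nearer or the farther rack, turned up to 0.1 rad.
- drying_rack: Steel wire drying rack, fixed, 104 (x) x 368 (y) mm, flat deck 30 mm over the table. Black wire hoops 26 mm high, 5 mm thick, across it at y -180, -90, 0, 90, 180 mm part four bays, open front and back. Origin: centre of its footprint on the table; axes as the carrier. Bay middles: x 0, y +135, +45, -45, -135 mm. Nearer or farther rack, turned up to 0.1 rad.
Things that resemble listed ones, but are neither listed nor needed, are in the scene too. What is shaped like the part that bears short_model_center but yellow is not meant. What is shaped like the part that bears quadrant_model_center but turquoise is not meant.

How it is judged:
By the outcome, as a careful person would: the job done as asked, in the order asked, and still so for the second after the job is handed in, with the robot touching nothing.
It also fails if it takes over 96 s, if anything falls off the work surface, if the arm or the gripper's body presses on something with over 40 N, if the wrist force passes 120 N, or if a joint passes its speed limit or range.

## Working session

There is one attempt and no reset: what is moved stays moved. The work goes in short steps, Python scripts to look and compute and a shell command to move; the robot and the scene stay as the last step left them, time stands still between calls to the robot, and variables do not carry over. Pictures are saved under pics/ and viewed, at most 14 in all, crops included, and the job is handed in when it is done.

```bash
mkdir -p pics; ls
cat > h.py <<'E'
import numpy as np, cv2
from bench import robot
def grab(n):
    f=robot.grab_frame(n); return f
def ray(f,uv):
    uv=np.atleast_2d(np.array(uv,float))
    d=np.stack([(uv[:,0]-f["cx"])/f["fx"],(uv[:,1]-f["cy"])/f["fy"]],1)
    s=d.copy()
    for _ in range(30): s=d/(1+f["k1"]*(s**2).sum(1,keepdims=True))
    E=np.array(f["extrinsics"]);R=E[:3,:3];t=E[:3,3]
    return -R.T@t, np.c_[s,np.ones(len(s))]@R
def onplane(f,uv,z):
    o,d=ray(f,uv); return o+d*((z-o[2])/d[:,2])[:,None]
def proj(f,P):
    E=np.array(f["extrinsics"]);p=np.atleast_2d(P)@E[:3,:3].T+E[:3,3]
    s=p[:,:2]/p[:,2:];s=s*(1+f["k1"]*(s**2).sum(1,keepdims=True))
    return s*[f["fx"],f["fy"]]+[f["cx"],f["cy"]]
E
python3 - <<'E'
from h import *
for n in("scene","top"):
    f=grab(n);cv2.imwrite(f"pics/{n}0.png",f["pixels"]);np.save(n+"0.npy",f,allow_pickle=True)
    print(n,f["fx"],f["cx"],f["cy"],f["k1"],np.round(f["extrinsics"],3).tolist(),ray(f,[256,192])[0])
print(robot.get_state())
E
```

```text
pics
scene 457.57241845318583 255.88697764524824 186.47154692781882 -0.17306136691568652 [[-0.748, 0.664, -0.014, 0.453], [0.516, 0.567, -0.642, -0.231], [-0.418, -0.487, -0.767, 1.028], [0.0, 0.0, 0.0, 1.0]] [0.88725406 0.3310496  0.64597806]
top 366.3942287681012 254.72038555974677 193.55308016320018 0.0005530953530560151 [[-0.026, -0.999, 0.031, -0.047], [-0.992, 0.022, -0.124, 0.567], [0.123, -0.034, -0.992, 0.643], [0.0, 0.0, 0.0, 1.0]] [ 0.48199933 -0.03782589  0.70923441]
{'clock': 0.1, 'joints': array([ 1.23106058,  0.32175113, -0.07007108,  1.45157851,  0.022579  ,
        1.37076143, -0.05689235]), 'dq': array([-6.88944445e-04, -1.47349461e-03,  1.24700241e-03, -2.00160400e-03,
        8.95645305e-04, -2.96597310e-05,  4.32921780e-05]), 'tau': array([-1.28881243e-04, -4.94878757e+01, -3.84029020e-01, -3.15211058e+01,
        1.30366752e-02,  7.45152152e-03, -3.45104399e-05]), 'ee_pos': array([ 0.2249864 , -0.60923795,  0.19111852]), 'orientation': array([-3.09090551e+00, -5.52644274e-01,  5.90381185e-04]), 'wrist_force': array([-0.19478562,  0.32160362,  0.73398107]), 'moment': array([-0.00427072, -0.04479263,  0.00686581]), 'gripper_force': 0.0, 'opening': 0.08572365595871972}
```

View pics/top0.png

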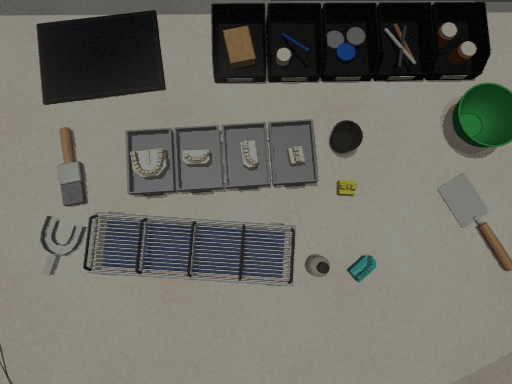

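View pics/scene0.png

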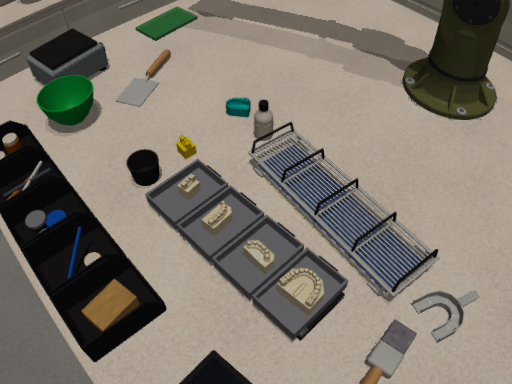

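The top view (up = +x, left = +y) shows the trays farther, from (150,160) to (295,155), and the rack nearer, from (90,240) to (293,255). The cream models, left to right, are the horseshoe (149,163), one at (197,157), one at (250,155) and the short one at (296,155). The yellow (347,187) and turquoise (362,268) pieces lie outside the trays and are not meant. I'll enlarge to confirm.

Run:
```python
from h import *
f=np.load("top0.npy",allow_pickle=True).item();s=np.load("scene0.npy",allow_pickle=True).item()
cv2.imwrite("pics/c1.png",cv2.resize(f["pixels"][115:295,75:325],None,fx=3.2,fy=3.2,interpolation=cv2.INTER_CUBIC)[:600])
cv2.imwrite("pics/c2.png",cv2.resize(s["pixels"][110:350,140:450],None,fx=2.5,fy=2.5,interpolation=cv2.INTER_CUBIC)[:600])
hsv=cv2.cvtColor(f["pixels"],cv2.COLOR_BGR2HSV)
for x,y in[(149,163),(143,170),(197,159),(250,160),(296,157),(130,145),(170,230),(110,110)]:print((x,y),hsv[y,x],f["pixels"][y,x])
for c in [(128,129),(313,121),(317,185),(128,195)]: print(c,onplane(f,c,.034))
for c in [(90,215),(295,225),(292,283),(86,270)]: print(c,onplane(f,c,.056))
```

```text
(149, 163) [ 22  51 131] [105 124 131]
(143, 170) [ 22  54 117] [ 92 110 117]
(197, 159) [ 30  32 136] [119 136 136]
(250, 160) [ 30  29 140] [124 140 140]
(296, 157) [ 34  27 134] [120 134 132]
(130, 145) [45 10 49] [47 49 48]
(170, 230) [111 110  88] [88 61 50]
(110, 110) [ 22  27 141] [126 137 141]
(128, 129) [[0.69337552 0.1741949  0.034     ]]
(313, 121) [[ 0.70319093 -0.17607827  0.034     ]]
(317, 185) [[ 0.57926472 -0.17787844  0.034     ]]
(128, 195) [[0.56836989 0.17221075 0.034     ]]
(90, 215) [[0.53158568 0.23098237 0.056     ]]
(295, 225) [[ 0.50487711 -0.13040143  0.056     ]]
(292, 283) [[ 0.40389857 -0.12106878  0.056     ]]
(86, 270) [[0.43659076 0.23508745 0.056     ]]
```

View pics/c1.png

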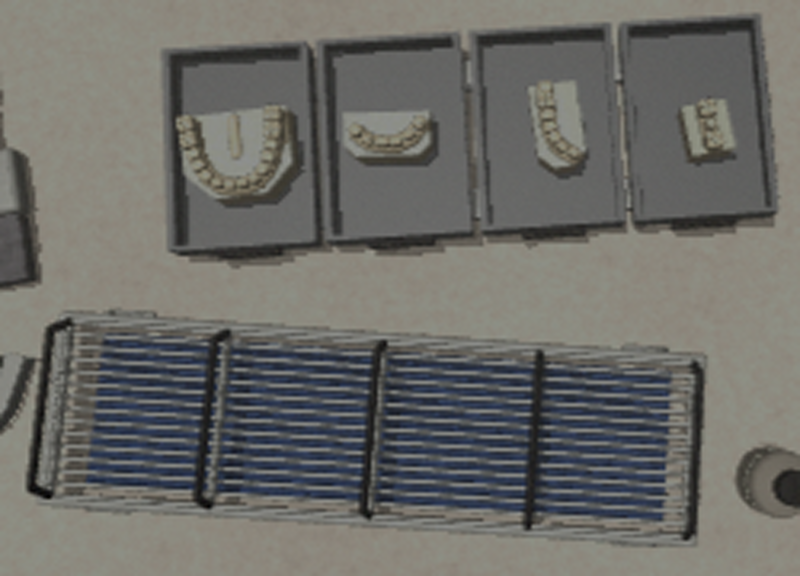

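View pics/c2.png

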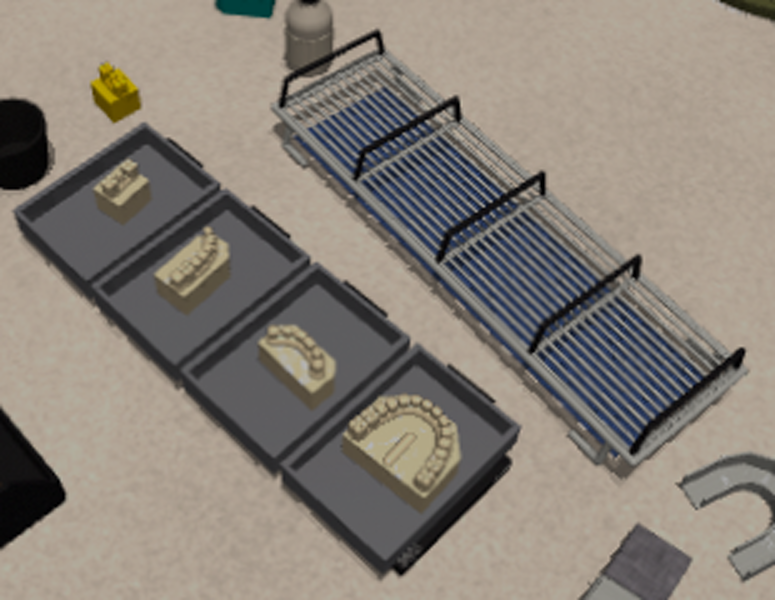

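The crops confirm it, left to right: full horseshoe, front section (wide in y), quadrant (long in x, cut corners towards the robot), short section. All are cream and each is in its own tray. Now I'll measure them.

```bash
cat > meas.py <<'E'
from h import *
def comps(m,f,z,amin):
    n,l,st,c=cv2.connectedComponentsWithStats(m.astype(np.uint8)); out=[]
    for i in range(1,n):
        if st[i,4]<amin: continue
        cs,_=cv2.findContours((l==i).astype(np.uint8),cv2.RETR_EXTERNAL,cv2.CHAIN_APPROX_NONE)
        P=onplane(f,cs[0][:,0,:],z)[:,:2]
        (cx,cy),(w,h),a=cv2.minAreaRect((P*1000).astype(np.float32))
        out.append((np.round(c[i]),st[i,4],round(cx,1),round(cy,1),round(w,1),round(h,1),round(a,1)))
    return out
E
python3 - <<'E'
from meas import *
f=np.load("top0.npy",allow_pickle=True).item();s=np.load("scene0.npy",allow_pickle=True).item()
for f,tray,rack in((f,[(.69,.17),(.7,-.17),(.58,-.175),(.57,.17)],[(.54,.25),(.52,-.15),(.39,-.14),(.42,.25)]),(s,[(.69,.17),(.7,-.17),(.58,-.175),(.57,.17)],None)):
    h=cv2.cvtColor(f["pixels"],cv2.COLOR_BGR2HSV).astype(int)
    m=np.zeros(h.shape[:2],np.uint8);cv2.fillPoly(m,[proj(f,[p+(.03,) for p in tray]).astype(np.int32)],1)
    print("models")
    for c in sorted(comps((m>0)&(h[...,1]>22)&(h[...,2]>65)&(h[...,0]<40),f,.037,60),key=lambda c:-c[3]):print(*c)
    print("tray");
    m=np.zeros(h.shape[:2],np.uint8)
    if rack:
        cv2.fillPoly(m,[proj(f,[p+(.05,) for p in rack]).astype(np.int32)],1)
        print("hoops")
        for c in sorted(comps((m>0)&(h[...,2]<45),f,.056,30),key=lambda c:-c[3]):print(*c)
E
```

```text
models
[149. 163.] 444 626.4 133.8 54.0 66.7 5.3
[196. 158.] 177 633.9 45.4 24.8 47.0 4.8
[248. 155.] 183 639.5 -45.7 55.0 25.5 22.6
[295. 155.] 257 637.2 -138.5 34.5 29.3 10.2
tray
hoops
[ 88. 244.] 120 484.3 229.4 12.1 95.4 84.2
[139. 247.] 141 476.6 142.2 10.2 95.6 85.2
[190. 249.] 120 468.1 54.7 7.6 94.1 85.2
[242. 251.] 133 460.3 -34.4 6.6 94.0 84.0
[292. 261.] 78 443.8 -122.1 4.4 80.3 83.7
models
[302. 288.] 1509 631.5 134.9 62.2 69.3 6.1
[259. 255.] 676 641.8 49.1 63.8 35.4 89.2
[253. 201.] 326 582.7 -28.8 8.6 284.8 1.6
[217. 218.] 661 644.5 -47.7 62.5 41.4 7.8
[189. 187.] 400 639.8 -134.8 47.2 40.8 10.5
tray
```

Run:
```python
from h import *
f=np.load("top0.npy",allow_pickle=True).item();s=np.load("scene0.npy",allow_pickle=True).item()
ct=lambda u,v:((u+.5)/3.2-.5+75,(v+.5)/3.2-.5+115)
cs=lambda u,v:((u+.5)/2.5-.5+140,(v+.5)/2.5-.5+110)
def q(n,f,L,z):
    P=onplane(f,L,z)[:,:2]*1000; d=np.diff(P,axis=0); print(n,np.round(P).tolist(),"len",np.linalg.norm(d,axis=1).round(),"yaw_as_y",np.round(np.arctan2(d[:,0],-d[:,1]),3),"yaw_as_x",np.round(np.arctan2(-d[:,1],-d[:,0]),3),"mean",P.mean(0).round(1))
q("full back",f,[ct(183,117),ct(293,104)],.037)
q("front back",f,[ct(343,112),ct(431,110)],.037)
q("quad back",f,[ct(530,87),ct(577,80)],.037); q("quad L",f,[ct(530,87),ct(538,150)],.037);q("quad R",f,[ct(577,80),ct(586,150)],.037)
q("short back",f,[ct(682,104),ct(727,97)],.037);q("short L",f,[ct(682,104),ct(693,160)],.037);q("short R",f,[ct(727,97),ct(737,152)],.037)
q("rack scene",s,[cs(740,372),cs(277,108),cs(385,55)],.03); q("rack scene2",s,[cs(740,372),cs(622,462)],.03)
q("rack top",f,[ct(72,315),ct(703,357),ct(697,543),ct(32,500)],.03)
q("tray",f,[ct(163,48),ct(760,15),ct(777,217),ct(168,252)],.034)
h=[(740,355),(638,262),(544,178),(460,101),(381,36)]
q("hoop near",s,[cs(*p) for p in h],.054)
h=[(640,440),(535,340),(443,247),(361,160),(285,78)]
q("hoop far",s,[cs(*p) for p in h],.054)
```

```text
full back [[650.0, 166.0], [656.0, 102.0]] len [64.] yaw_as_y [0.103] yaw_as_x [1.674] mean [653.1 133.8]
front back [[651.0, 73.0], [651.0, 22.0]] len [51.] yaw_as_y [0.005] yaw_as_x [1.575] mean [651.1  47.6]
quad back [[664.0, -36.0], [668.0, -64.0]] len [28.] yaw_as_y [0.133] yaw_as_x [1.704] mean [665.8 -50. ]
quad L [[664.0, -36.0], [626.0, -40.0]] len [38.] yaw_as_y [-1.469] yaw_as_x [0.102] mean [645.1 -38. ]
quad R [[668.0, -64.0], [626.0, -68.0]] len [42.] yaw_as_y [-1.473] yaw_as_x [0.098] mean [646.7 -65.9]
short back [[652.0, -125.0], [656.0, -152.0]] len [27.] yaw_as_y [0.138] yaw_as_x [1.709] mean [ 653.9 -138.7]
short L [[652.0, -125.0], [618.0, -131.0]] len [34.] yaw_as_y [-1.418] yaw_as_x [0.153] mean [ 635.2 -127.9]
short R [[656.0, -152.0], [623.0, -157.0]] len [33.] yaw_as_y [-1.436] yaw_as_x [0.135] mean [ 639.2 -154.4]
rack scene [[439.0, 243.0], [504.0, -129.0], [404.0, -115.0]] len [377. 101.] yaw_as_y [ 0.174 -1.703] yaw_as_x [ 1.744 -0.132] mean [ 4.489e+02 -2.000e-01]
rack scene2 [[439.0, 243.0], [544.0, 230.0]] len [106.] yaw_as_y [1.443] yaw_as_x [3.014] mean [491.6 236.5]
rack top [[537.0, 229.0], [504.0, -133.0], [398.0, -125.0], [433.0, 248.0]] len [363. 105. 375.] yaw_as_y [-0.091 -1.643  3.048] yaw_as_x [ 1.479 -0.072 -1.664] mean [468.   54.8]
tray [[692.0, 179.0], [706.0, -175.0], [584.0, -179.0], [571.0, 174.0]] len [354. 123. 353.] yaw_as_y [ 0.04  -1.535 -3.106] yaw_as_x [ 1.611  0.036 -1.535] mean [ 6.385e+02 -3.000e-01]
hoop near [[446.0, 240.0], [437.0, 151.0], [427.0, 62.0], [416.0, -27.0], [410.0, -115.0]] len [89. 89. 90. 88.] yaw_as_y [-0.107 -0.104 -0.125 -0.073] yaw_as_x [1.464 1.467 1.446 1.498] mean [427.2  62.2]
hoop far [[539.0, 232.0], [532.0, 144.0], [522.0, 56.0], [509.0, -34.0], [494.0, -130.0]] len [88. 88. 91. 97.] yaw_as_y [-0.078 -0.114 -0.141 -0.152] yaw_as_x [1.493 1.457 1.43  1.419] mean [519.2  53.8]
```

```bash
cat > go.py <<'E'
import sys
from h import *
from scipy.spatial.transform import Rotation as Ro
def go(x,y,z,yaw):
    s=robot.get_state();R=Ro.from_rotvec(s["orientation"]).as_matrix()
    d=R.T@(np.array([x,y,z])-1000*s["ee_pos"]); psi=np.arctan2(R[1,1],R[0,1])
    print("ee",(1000*s["ee_pos"]).round(1),"psi",psi.round(3),"tool shift",d.round(1),"twist",np.round(psi-yaw,3),"t",round(s["clock"],1),"open",(1000*s["opening"]).round(1),"j",s["joints"].round(2))
go(*map(float,sys.argv[1:]))
E
python3 -m pendant '[{"twist":-0.15},{"twist":-0.15},{"twist":-0.15},{"twist":-0.15},{"twist":-0.15}]' 60 40
python3 -m pendant '[{"twist":-0.15},{"twist":-0.15},{"twist":-0.15},{"twist":-0.12},{"tz":0}]'
python3 go.py 628 131.5 100 0.10
```

```text
validation failed for argument at $[0]...
validation failed for argument at $[0]...
Traceback (most recent call last):
  File "go.py", line 8, in <module>
    go(*map(float,sys.argv[1:]))
    ~~^^^^^^^^^^^^^^^^^^^^^^^^^^
  File "go.py", line 7, in go
    print("ee",(1000*s["ee_pos"]).round(1),"psi",psi.round(3),"tool shift",d.round(1),"twist",np.round(psi-yaw,3),"t",round(s["clock"],1),"open",(1000*s["opening"]).round(1),"j",s["joints"].round(2))
                                                                                                                                                 ^^^^^^^^^^^^^^^^^^^^^^^^^
AttributeError: 'float' object has no attribute 'round'
```

The rows probably need all four keys.

```bash
sed -i 's/(1000\*s\["opening"\]).round(1)/round(1000*s["opening"],1)/' go.py
python3 -m pendant '[{"tx":0,"ty":0,"tz":0,"twist":-0.15},{"tx":0,"ty":0,"tz":0,"twist":-0.15},{"tx":0,"ty":0,"tz":0,"twist":-0.15},{"tx":0,"ty":0,"tz":0,"twist":-0.15},{"tx":0,"ty":0,"tz":0,"twist":-0.15}]' 60 40
python3 go.py 628 131.5 100 0.10
```

```text
clock: 0.6
ee_pos: [0.225, -0.6094, 0.1914]
orientation: [-2.669, -1.655, -0.0]
wrist_force: [0.6, 0.9, 0.8]
opening: 0.0597
gripper_force: 0.0
ee [ 225.  -609.4  191.4] psi -0.461 tool shift [842.7  31.5  92. ] twist -0.561 t 0.6 open 59.7 j [ 1.31  0.33 -0.17  1.45  0.05  1.37  0.68]
```

```bash
python3 -m pendant '[{"tx":0,"ty":0,"tz":0,"twist":-0.14},{"tx":0,"ty":0,"tz":0,"twist":-0.14},{"tx":0,"ty":0,"tz":0,"twist":-0.14},{"tx":0,"ty":0,"tz":0,"twist":-0.14},{"tx":45,"ty":20,"tz":0,"twist":0}]' | head -1
python3 -m pendant '[{"tx":40,"ty":28,"tz":0,"twist":0},{"tx":40,"ty":28,"tz":0,"twist":0},{"tx":40,"ty":28,"tz":0,"twist":0},{"tx":40,"ty":28,"tz":0,"twist":0},{"tx":40,"ty":28,"tz":0,"twist":0}]'
python3 go.py 628 131.5 100 0.10
```

```text
clock: 1.1
clock: 1.6
ee_pos: [0.3622, -0.349, 0.1918]
orientation: [-2.116, -2.322, 0.0]
wrist_force: [0.7, 0.1, 0.2]
opening: 0.0601
gripper_force: 0.0
ee [ 362.2 -349.   191.8] psi 0.093 tool shift [453.7 309.3  91.7] twist -0.007 t 1.6 open 60.1 j [ 1.14  0.03 -0.43  1.79  0.01  1.32  0.8 ]
```

```bash
python3 -m pendant '[{"tx":38,"ty":26,"tz":0,"twist":0},{"tx":38,"ty":26,"tz":0,"twist":0},{"tx":38,"ty":26,"tz":0,"twist":0},{"tx":38,"ty":26,"tz":0,"twist":0},{"tx":38,"ty":26,"tz":0,"twist":0}]' | head -2
python3 -m pendant '[{"tx":38,"ty":26,"tz":5,"twist":0},{"tx":38,"ty":26,"tz":5,"twist":0},{"tx":38,"ty":26,"tz":5,"twist":0},{"tx":38,"ty":26,"tz":5,"twist":0},{"tx":38,"ty":26,"tz":5,"twist":0}]' |head -2
python3 -m pendant '[{"tx":38,"ty":26,"tz":20,"twist":0},{"tx":36,"ty":23,"tz":25,"twist":0},{"tx":0,"ty":0,"tz":20,"twist":0},{"tx":0,"ty":0,"tz":0,"twist":0}]'
python3 go.py 628 131.5 100 0.10
python3 - <<'E'
from h import *
f=grab("scene");cv2.imwrite("pics/c3.png",cv2.resize(f["pixels"][170:370,180:400],None,fx=3,fy=3,interpolation=cv2.INTER_CUBIC))
E
```

```text
clock: 2.1
ee_pos: [0.4738, -0.148, 0.192]
clock: 2.6
ee_pos: [0.5858, 0.0528, 0.1666]
clock: 3.0
ee_pos: [0.6243, 0.1307, 0.0981]
orientation: [-2.108, -2.322, 0.008]
wrist_force: [-0.7, -0.4, -1.1]
opening: 0.0602
gripper_force: 0.0
ee [624.3 130.7  98.1] psi 0.096 tool shift [ 0.4  3.7 -2. ] twist -0.004 t 3.0 open 60.2 j [ 0.36  0.48 -0.8   1.57  0.35  1.25 -0.4 ]
```

View pics/c3.png

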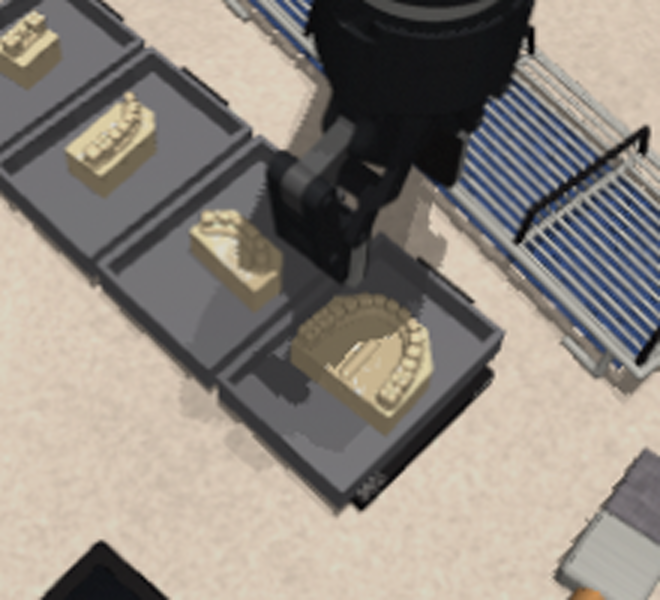

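The view shows the fingers (about (300,215) and (355,265) in the crop) above the full model at (365,365), which still stands in its tray. Descending.

```bash
python3 -m pendant '[{"tx":0,"ty":4,"tz":20,"twist":0},{"tx":0,"ty":0,"tz":20,"twist":0},{"tx":0,"ty":0,"tz":14,"twist":0},{"tx":0,"ty":0,"tz":10,"twist":0},{"tx":0,"ty":0,"tz":8,"twist":0}]'
python3 go.py 628 131.5 16 0.10
python3 - <<'E'
from h import *
f=grab("scene");cv2.imwrite("pics/c4.png",cv2.resize(f["pixels"][170:370,180:400],None,fx=3,fy=3,interpolation=cv2.INTER_CUBIC))
E
```

```text
clock: 3.55
ee_pos: [0.6313, 0.1292, 0.0297]
orientation: [2.117, 2.321, -0.0]
wrist_force: [0.3, 0.1, -0.5]
opening: 0.0599
gripper_force: 0.0
ee [631.3 129.2  29.7] psi 0.092 tool shift [ 2.6 -3.1 13.7] twist -0.008 t 3.5 open 59.9 j [ 0.34  0.55 -0.77  1.62  0.41  1.14 -0.44]
```

View pics/c4.png

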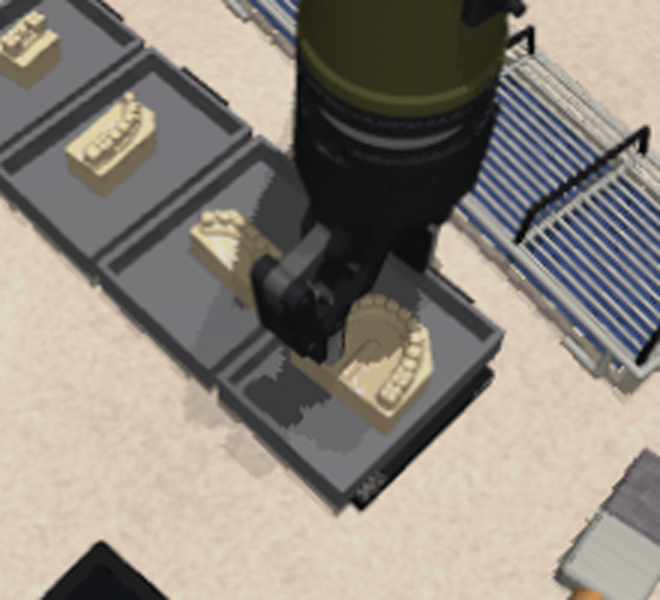

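Run:
```python
from h import *
s=np.load("scene0.npy",allow_pickle=True).item()
c=lambda P:((proj(s,P)-[180,170])*3).round()
print("tip exp",c([(.661,.132,.035)]),"model back corners exp",c([(.650,.166,.037),(.656,.102,.037)]))
# scene: measured back-top corners of the base
print(onplane(s,[(180+292/3,170+345/3),(180+388/3,170+415/3)],.037).round(3))
f=robot.grab_frame("top");h=f["pixels"]
cv2.imwrite("pics/c5.png",cv2.resize(h[115:215,110:230],None,fx=5,fy=5,interpolation=cv2.INTER_CUBIC))
```

```text
tip exp [[321. 384.]] model back corners exp [[387. 415.]
 [287. 335.]]
[[0.658 0.108 0.037]
 [0.65  0.166 0.037]]
```

View pics/c5.png

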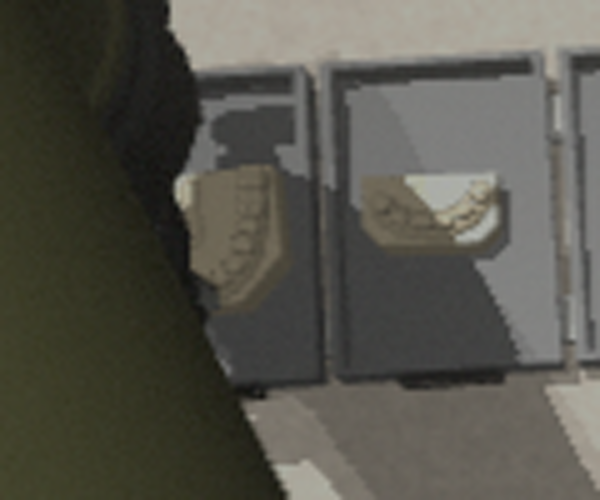

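The model position agrees in both views and the finger sits just behind its back face. I'll finish the descent and close.

```bash
python3 -m pendant '[{"tx":2,"ty":-3,"tz":5,"twist":0},{"tx":0,"ty":0,"tz":4,"twist":0},{"tx":0,"ty":0,"tz":3,"twist":0},{"tx":0,"ty":0,"tz":0,"twist":0}]'; python3 go.py 628 131.5 16 0.10
```

```text
clock: 4.05
ee_pos: [0.6277, 0.1316, 0.0178]
orientation: [-2.116, -2.322, 0.001]
wrist_force: [-0.3, -0.0, -0.1]
opening: 0.0602
gripper_force: 0.0
ee [627.7 131.6  17.8] psi 0.093 tool shift [-0.1  0.3  1.8] twist -0.007 t 4.0 open 60.2 j [ 0.33  0.56 -0.76  1.64  0.42  1.12 -0.45]
```

```bash
python3 -m pendant '[{"tx":0,"ty":0,"tz":1,"twist":0},{"tx":0,"ty":0,"tz":0,"twist":0},{"tx":0,"ty":0,"tz":0,"twist":0},{"tx":0,"ty":0,"tz":0,"twist":0}]' 44 35; python3 -m pendant '[{"tx":0,"ty":0,"tz":0,"twist":0},{"tx":0,"ty":0,"tz":-2,"twist":0},{"tx":0,"ty":0,"tz":-5,"twist":0},{"tx":0,"ty":0,"tz":0,"twist":0}]' ; python3 go.py 483 190.4 100 -0.097
```

```text
clock: 4.45
ee_pos: [0.6281, 0.1317, 0.0173]
orientation: [2.116, 2.322, 0.0]
wrist_force: [0.3, -0.0, -0.3]
opening: 0.0439
gripper_force: 0.0
clock: 4.85
ee_pos: [0.6286, 0.1319, 0.0252]
orientation: [2.115, 2.322, 0.002]
wrist_force: [-0.2, -0.3, 0.9]
opening: 0.0442
gripper_force: 0.0
ee [628.6 131.9  25.2] psi 0.093 tool shift [  71.8 -139.4  -75. ] twist 0.19 t 4.8 open 44.2 j [ 0.34  0.55 -0.77  1.63  0.41  1.13 -0.44]
```

The fingers closed to 44 mm without contact, so I'll look before anything else.

Run:
```python
from h import *
f=grab("scene");c=cv2.resize(f["pixels"][220:340,230:380],None,fx=4,fy=4,interpolation=cv2.INTER_CUBIC)
for p in proj(f,[robot.get_state()["ee_pos"]]): cv2.circle(c,tuple(((p-[230,220])*4).astype(int).tolist()),4,(0,0,255),1)
t=cv2.resize(grab("top")["pixels"][115:215,110:230],(600,480))
cv2.imwrite("pics/c6.png",c)
```

```text
(no output)
```

View pics/c6.png

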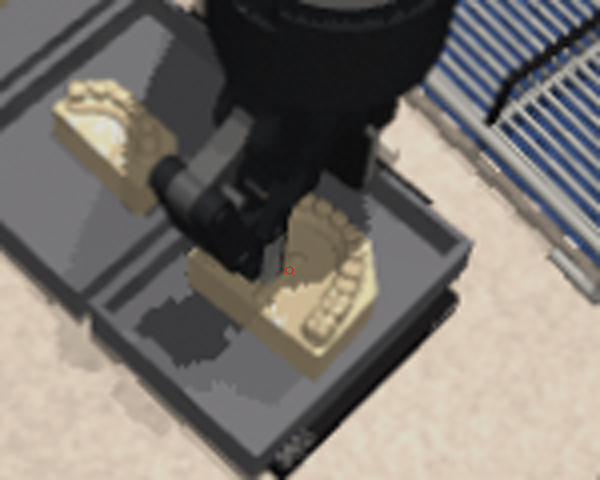

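Run:
```python
from h import *
s=np.load("scene0.npy",allow_pickle=True).item()
c=lambda P:((proj(s,P)-[230,220])*4).round().tolist()
for z in(.02,.03,.037,.045,.055):print(z,"backtip",c([(.651,.145,z),(.651,.123,z)]),"backface mid",c([(.6535,.134,z)]),"front",c([(.607,.12,z)]))
print(robot.get_state())
```

```text
0.02 backtip [[271.0, 337.0], [229.0, 297.0]] backface mid [[245.0, 321.0]] front [[306.0, 223.0]]
0.03 backtip [[272.0, 325.0], [231.0, 285.0]] backface mid [[246.0, 309.0]] front [[308.0, 210.0]]
0.037 backtip [[273.0, 316.0], [231.0, 276.0]] backface mid [[247.0, 300.0]] front [[310.0, 201.0]]
0.045 backtip [[275.0, 307.0], [232.0, 266.0]] backface mid [[248.0, 291.0]] front [[311.0, 190.0]]
0.055 backtip [[276.0, 294.0], [234.0, 253.0]] backface mid [[250.0, 278.0]] front [[313.0, 177.0]]
{'clock': 4.95, 'joints': array([ 0.33694066,  0.55182665, -0.76699321,  1.63276308,  0.41506043,
        1.12641881, -0.44439765]), 'dq': array([ 0.00081824,  0.0053983 ,  0.00345315,  0.00629222,  0.00098072,
       -0.0004337 ,  0.00049393]), 'tau': array([-1.50399597e-02, -4.91010690e+01, -1.13499579e+01, -2.66866457e+01,
        8.43763759e-03, -6.52345494e-03,  2.26955526e-03]), 'ee_pos': array([0.62819272, 0.131707  , 0.02452684]), 'orientation': array([2.11548798e+00, 2.32188078e+00, 5.39177858e-04]), 'wrist_force': array([ 0.28075819,  0.14924563, -0.38342968]), 'moment': array([ 0.04859227,  0.0553906 , -0.00842506]), 'gripper_force': 0.0, 'opening': 0.044262899898918594}
```

The back finger's tip appears at about z 0.05, above the base, although the TCP reads 0.025, so the tips stand higher than I assumed. I'll reopen and go down in small steps, watching the force.

```bash
python3 -m pendant '[{"tx":0,"ty":0,"tz":-2,"twist":0},{"tx":0,"ty":0,"tz":0,"twist":0},{"tx":0,"ty":0,"tz":0,"twist":0},{"tx":0,"ty":0,"tz":4,"twist":0},{"tx":0,"ty":0,"tz":4,"twist":0}]' 62 | sed -n '2p;4,5p';python3 -m pendant '[{"tx":0,"ty":0,"tz":3,"twist":0},{"tx":0,"ty":0,"tz":0,"twist":0},{"tx":0,"ty":0,"tz":0,"twist":0}]' | sed -n '2p;4,5p';python3 - <<'E'
from h import *
f=grab("scene");c=cv2.resize(f["pixels"][220:340,230:380],None,fx=5,fy=5,interpolation=cv2.INTER_CUBIC)
c=cv2.convertScaleAbs(c,alpha=1.8,beta=20)
cv2.imwrite("pics/c7.png",c)
E
```

```text
ee_pos: [0.6279, 0.1316, 0.0178]
wrist_force: [0.5, 0.4, 0.5]
opening: 0.0619
ee_pos: [0.6278, 0.1317, 0.015]
wrist_force: [-0.2, 0.4, -0.1]
opening: 0.0619
```

View pics/c7.png

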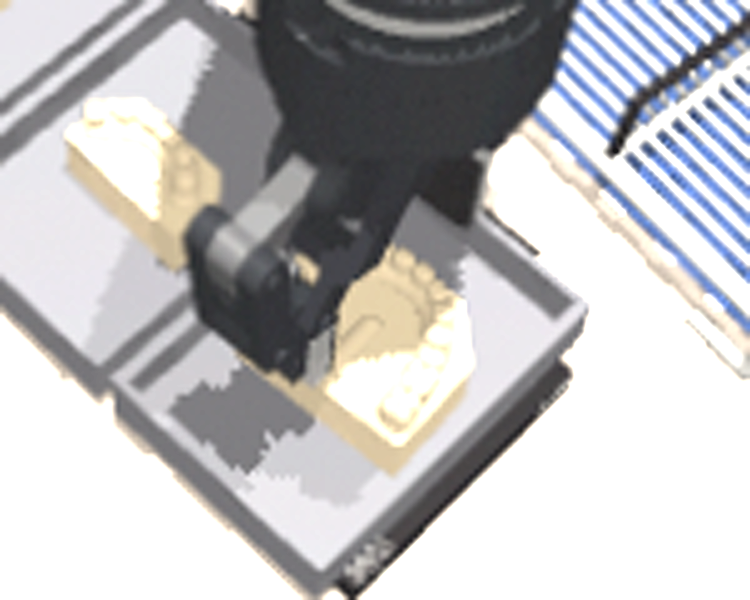

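Finger end at (300,380) in this crop sits at about z 0.038, so it is still roughly 20 mm above the floor. Descending further in small steps.

```bash
python3 -m pendant '[{"tx":0,"ty":0,"tz":3,"twist":0},{"tx":0,"ty":0,"tz":0,"twist":0}]'  | sed -n '2p;4,5p';python3 -m pendant '[{"tx":0,"ty":0,"tz":3,"twist":0},{"tx":0,"ty":0,"tz":0,"twist":0}]'  | sed -n '2p;4,5p';python3 -m pendant '[{"tx":0,"ty":0,"tz":3,"twist":0},{"tx":0,"ty":0,"tz":0,"twist":0}]'  | sed -n '2p;4,5p'
```

```text
ee_pos: [0.6277, 0.1316, 0.0118]
wrist_force: [-0.2, -0.3, -0.8]
opening: 0.0621
ee_pos: [0.6277, 0.1315, 0.0087]
wrist_force: [0.4, -1.0, 0.2]
opening: 0.062
ee_pos: [0.6277, 0.1316, 0.0057]
wrist_force: [0.3, -0.0, 0.4]
opening: 0.0621
```

```bash
python3 -m pendant '[{"tx":0,"ty":0,"tz":0,"twist":0},{"tx":0,"ty":0,"tz":0,"twist":0},{"tx":0,"ty":0,"tz":0,"twist":0},{"tx":0,"ty":0,"tz":0,"twist":0}]' 47 30
```

```text
clock: 6.8
ee_pos: [0.628, 0.1317, 0.0063]
orientation: [2.116, 2.322, 0.0]
wrist_force: [-0.2, -0.1, 0.0]
opening: 0.0471
gripper_force: 0.0
```

```bash
python3 -m pendant '[{"tx":0,"ty":0,"tz":0,"twist":0},{"tx":0,"ty":0,"tz":0,"twist":0},{"tx":0,"ty":0,"tz":0,"twist":0},{"tx":0,"ty":0,"tz":2,"twist":0},{"tx":0,"ty":0,"tz":0,"twist":0}]' 62 | sed -n '2p;4,5p';python3 -m pendant '[{"tx":0,"ty":0,"tz":3,"twist":0},{"tx":0,"ty":0,"tz":0,"twist":0}]'  | sed -n '2p;4,5p'
python3 - <<'E'
from h import *
f=grab("scene");c=cv2.resize(f["pixels"][240:330,240:350],None,fx=6.5,fy=6.5,interpolation=cv2.INTER_CUBIC)
P=robot.get_state()["ee_pos"]+np.array([[.031,.003,0],[.031,.003,.015],[.031,.003,.03]])
for p in proj(f,P): cv2.circle(c,tuple(((p-[240,240])*6.5).astype(int).tolist()),3,(0,0,255),1)
cv2.imwrite("pics/c8.png",cv2.convertScaleAbs(c,alpha=1.5,beta=20))
E
```

```text
ee_pos: [0.6277, 0.1316, 0.0038]
wrist_force: [0.3, 0.7, -0.7]
opening: 0.0619
ee_pos: [0.6276, 0.1316, 0.0006]
wrist_force: [0.2, 0.2, 0.1]
opening: 0.0621
```

View pics/c8.png

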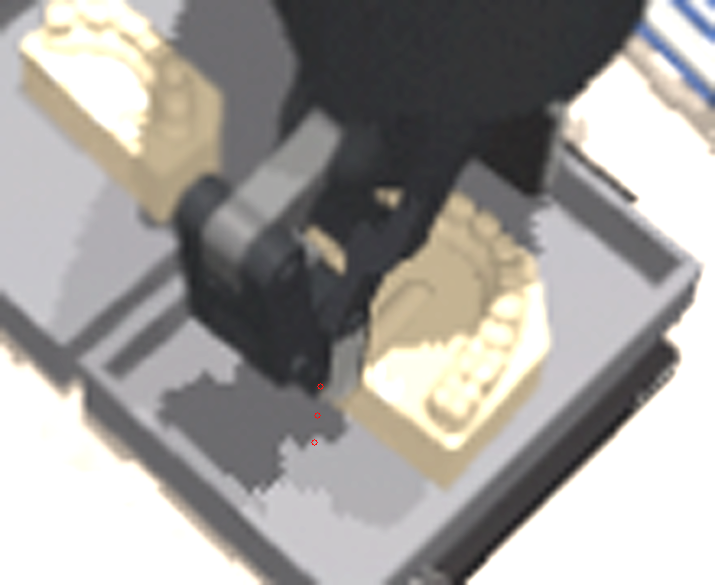

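The red dots mark the reported TCP height and +15 and +30 mm above it, under the back finger. The finger end sits at the +30 dot (320,385), so the tips are about 28 mm above the reported TCP and now overlap the base's back face by about 7 mm. I'll go 8 mm lower, with force checks.

```bash
python3 -m pendant '[{"tx":0,"ty":0,"tz":3,"twist":0},{"tx":0,"ty":0,"tz":0,"twist":0}]'  | sed -n '2p;4,5p';python3 -m pendant '[{"tx":0,"ty":0,"tz":3,"twist":0},{"tx":0,"ty":0,"tz":0,"twist":0}]'  | sed -n '2p;4,5p';python3 -m pendant '[{"tx":0,"ty":0,"tz":2,"twist":0},{"tx":0,"ty":0,"tz":0,"twist":0}]'  | sed -n '2p;4,5p'
python3 -m pendant '[{"tx":0,"ty":0,"tz":0,"twist":0},{"tx":0,"ty":0,"tz":0,"twist":0},{"tx":0,"ty":0,"tz":0,"twist":0},{"tx":0,"ty":0,"tz":0,"twist":0}]' 45 30
```

```text
ee_pos: [0.6277, 0.1316, -0.0023]
wrist_force: [0.4, -0.3, -0.4]
opening: 0.062
ee_pos: [0.6276, 0.1316, -0.0053]
wrist_force: [0.3, 0.4, -0.4]
opening: 0.0617
ee_pos: [0.6277, 0.1317, -0.0071]
wrist_force: [0.2, -1.1, 0.5]
opening: 0.0624
clock: 8.55
ee_pos: [0.6281, 0.1317, -0.0065]
orientation: [2.116, 2.322, 0.0]
wrist_force: [-0.5, -1.4, 2.8]
opening: 0.0479
gripper_force: 31.1
```

Gripped: 31 N at 47.9 mm. Lifting.

```bash
python3 -m pendant '[{"tx":0,"ty":0,"tz":0,"twist":0},{"tx":0,"ty":0,"tz":-8,"twist":0},{"tx":0,"ty":0,"tz":-22,"twist":0},{"tx":0,"ty":0,"tz":-30,"twist":0},{"tx":0,"ty":0,"tz":-25,"twist":0}]' - 40 | tail -3; python3 go.py 483 190.4 78 -0.097
```

```text
wrist_force: [-0.3, 0.1, -1.1]
opening: 0.0475
gripper_force: 41.5
ee [627.9 131.7  79.2] psi 0.093 tool shift [  71.9 -138.8    1.3] twist 0.19 t 9.1 open 47.5 j [ 0.36  0.5  -0.79  1.59  0.37  1.22 -0.41]
```

```bash
python3 -m pendant '[{"tx":12,"ty":-23,"tz":0,"twist":0},{"tx":18,"ty":-35,"tz":0,"twist":0},{"tx":18,"ty":-35,"tz":0,"twist":0},{"tx":15,"ty":-29,"tz":0,"twist":0},{"tx":9,"ty":-17,"tz":0,"twist":0}]' | tail -3;python3 -m pendant '[{"tx":0,"ty":0,"tz":0,"twist":0.1},{"tx":0,"ty":0,"tz":10,"twist":0.09},{"tx":0,"ty":0,"tz":15,"twist":0},{"tx":0,"ty":0,"tz":0,"twist":0}]' |tail -3; python3 go.py 483 190.4 9 -0.097
python3 - <<'E'
from h import *
for n in("scene","top"):
  f=grab(n);np.save(n+"1.npy",f,allow_pickle=True)
f=np.load("scene1.npy",allow_pickle=True).item()
c=cv2.resize(f["pixels"][150:330,270:470],None,fx=3.2,fy=3.2,interpolation=cv2.INTER_CUBIC)
cv2.imwrite("pics/c9.png",c)
E
```

```text
wrist_force: [-0.0, -0.4, -1.1]
opening: 0.0476
gripper_force: 41.5
wrist_force: [-0.9, -0.3, -1.1]
opening: 0.0474
gripper_force: 41.6
ee [481.  189.6  50.9] psi -0.095 tool shift [ 1.1  2.1 41.9] twist 0.002 t 9.9 open 47.4 j [ 0.36  0.27 -0.88  1.91  0.23  1.07 -0.71]
```

View pics/c9.png

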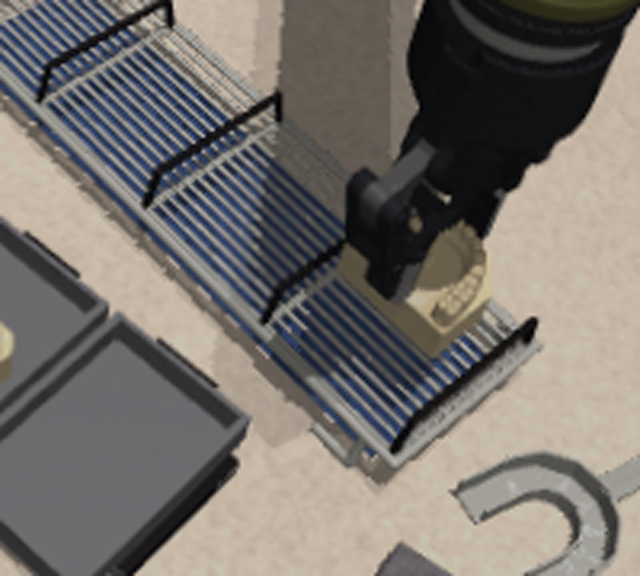

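The model is held upright over the leftmost bay, with its base corners at (345,275) and (435,355) in the crop. Lowering gently.

```bash
python3 -m pendant '[{"tx":1,"ty":2,"tz":12,"twist":0},{"tx":0,"ty":0,"tz":12,"twist":0},{"tx":0,"ty":0,"tz":8,"twist":0},{"tx":0,"ty":0,"tz":5,"twist":0},{"tx":0,"ty":0,"tz":2,"twist":0}]' | sed -n '2p;4p'; python3 -m pendant '[{"tx":0,"ty":0,"tz":1,"twist":0},{"tx":0,"ty":0,"tz":0,"twist":0}]' | sed -n '2p;4p'; python3 -m pendant '[{"tx":0,"ty":0,"tz":1,"twist":0},{"tx":0,"ty":0,"tz":0,"twist":0}]' | sed -n '2p;4p'
```

```text
ee_pos: [0.4844, 0.1912, 0.0133]
wrist_force: [-1.0, 0.1, -1.2]
ee_pos: [0.4851, 0.1914, 0.0133]
wrist_force: [-0.5, 0.1, -1.6]
ee_pos: [0.4851, 0.1913, 0.0123]
wrist_force: [0.1, -0.2, -1.0]
```

```bash
python3 -m pendant '[{"tx":0,"ty":0,"tz":1,"twist":0},{"tx":0,"ty":0,"tz":1,"twist":0},{"tx":0,"ty":0,"tz":0,"twist":0}]' | sed -n '2p;4p'; python3 -m pendant '[{"tx":0,"ty":0,"tz":1,"twist":0},{"tx":0,"ty":0,"tz":0,"twist":0}]' | sed -n '2p;4p'; python3 -m pendant '[{"tx":0,"ty":0,"tz":1,"twist":0},{"tx":0,"ty":0,"tz":0,"twist":0}]' | sed -n '2p;4p'
```

```text
ee_pos: [0.4848, 0.1912, 0.01]
wrist_force: [-0.7, -0.1, -1.5]
ee_pos: [0.4848, 0.1912, 0.009]
wrist_force: [-0.2, -0.9, -1.4]
ee_pos: [0.485, 0.1913, 0.0086]
wrist_force: [-2.0, -0.7, 2.8]
```

Contact at 8.6 mm, as expected. Releasing and rising, then on to the front model.

```bash
python3 -m pendant '[{"tx":0,"ty":0,"tz":0,"twist":0},{"tx":0,"ty":0,"tz":0,"twist":0},{"tx":0,"ty":0,"tz":0,"twist":0},{"tx":0,"ty":0,"tz":-3,"twist":0},{"tx":0,"ty":0,"tz":-12,"twist":0}]' 62 | tail -2;python3 -m pendant '[{"tx":0,"ty":0,"tz":-25,"twist":0},{"tx":0,"ty":0,"tz":-35,"twist":0},{"tx":0,"ty":0,"tz":0,"twist":-0.1},{"tx":0,"ty":0,"tz":0,"twist":0}]' | tail -2; python3 go.py 637 47.5 60 0.02
```

```text
opening: 0.0621
gripper_force: 0.0
opening: 0.0621
gripper_force: 0.0
ee [486.  191.6  85. ] psi 0.003 tool shift [-144.6  150.4   25.5] twist -0.017 t 12.6 open 62.1 j [ 0.4   0.23 -0.91  1.88  0.2   1.13 -0.58]
```

```bash
python3 -m pendant '[{"tx":-29,"ty":30,"tz":0,"twist":-0.02},{"tx":-29,"ty":30,"tz":0,"twist":0},{"tx":-29,"ty":30,"tz":0,"twist":0},{"tx":-29,"ty":30,"tz":0,"twist":0},{"tx":-29,"ty":30,"tz":0,"twist":0}]' 40| tail -2;python3 -m pendant '[{"tx":0,"ty":0,"tz":15,"twist":0},{"tx":0,"ty":0,"tz":10,"twist":0},{"tx":0,"ty":0,"tz":0,"twist":0}]' | sed -n '2p;5p'; python3 go.py 637 47.5 60 0.02
python3 - <<'E'
from h import *
f=grab("top");m=cv2.cvtColor(f["pixels"],cv2.COLOR_BGR2HSV)
f2=grab("scene")
a=cv2.resize(f["pixels"][120:290,75:225],(450,510),interpolation=cv2.INTER_CUBIC);b=cv2.resize(f2["pixels"][190:360,220:336],(348,510),interpolation=cv2.INTER_CUBIC)
cv2.imwrite("pics/c10.png",np.hstack([a,b]))
E
```

```text
opening: 0.0404
gripper_force: 0.0
ee_pos: [0.635, 0.0503, 0.0557]
opening: 0.0396
ee [635.   50.3  55.7] psi 0.024 tool shift [-2.8  1.9 -4.3] twist 0.004 t 13.3 open 39.6 j [ 0.46  0.51 -0.76  1.62  0.37  1.17 -0.36]
```

View pics/c10.png

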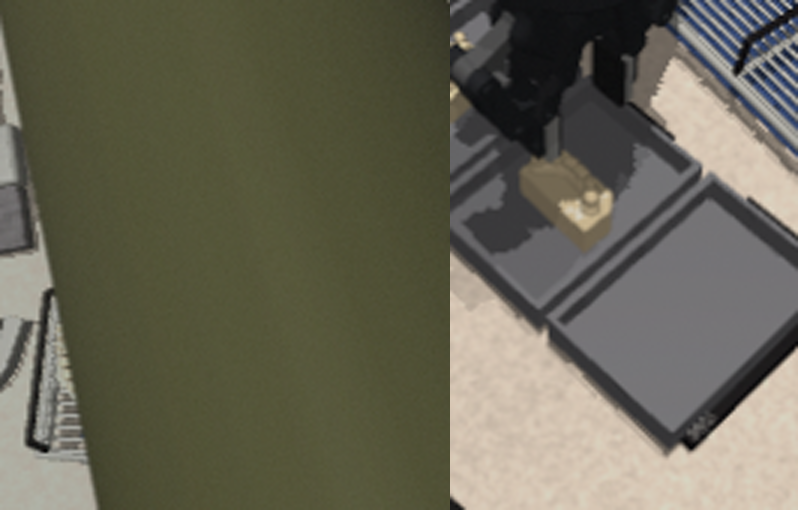

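The front model stands in its tray under the open fingers. Descending.

```bash
python3 -m pendant '[{"tx":-3,"ty":2,"tz":15,"twist":0},{"tx":0,"ty":0,"tz":12,"twist":0},{"tx":0,"ty":0,"tz":6,"twist":0},{"tx":0,"ty":0,"tz":6,"twist":0},{"tx":0,"ty":0,"tz":0,"twist":0}]'| sed -n '2p;4p';python3 -m pendant '[{"tx":0,"ty":0,"tz":4,"twist":0},{"tx":0,"ty":0,"tz":4,"twist":0},{"tx":0,"ty":0,"tz":0,"twist":0}]' | sed -n '2p;4p';python3 -m pendant '[{"tx":0,"ty":0,"tz":4,"twist":0},{"tx":0,"ty":0,"tz":3,"twist":0},{"tx":0,"ty":0,"tz":0,"twist":0}]' | sed -n '2p;4p'; python3 go.py 637 47.5 -2 0.02
```

```text
ee_pos: [0.6389, 0.0462, 0.018]
wrist_force: [0.6, -1.4, 0.1]
ee_pos: [0.6394, 0.0461, 0.0107]
wrist_force: [0.0, 0.8, 0.1]
ee_pos: [0.6394, 0.0461, 0.0036]
wrist_force: [-0.7, 0.8, 0.3]
ee [639.4  46.1   3.6] psi 0.023 tool shift [ 1.5 -2.3  5.6] twist 0.003 t 14.6 open 40.3 j [ 0.44  0.57 -0.73  1.65  0.41  1.09 -0.38]
```

```bash
python3 -m pendant '[{"tx":1,"ty":-2,"tz":3,"twist":0},{"tx":0,"ty":0,"tz":2,"twist":0},{"tx":0,"ty":0,"tz":0,"twist":0}]'| sed -n '2p;4p';python3 -m pendant '[{"tx":0,"ty":0,"tz":0,"twist":0},{"tx":0,"ty":0,"tz":0,"twist":0},{"tx":0,"ty":0,"tz":0,"twist":0},{"tx":0,"ty":0,"tz":0,"twist":0},{"tx":0,"ty":0,"tz":0,"twist":0}]' 19 30
```

```text
ee_pos: [0.6373, 0.0472, -0.0012]
wrist_force: [1.0, -0.1, -0.1]
clock: 15.35
ee_pos: [0.6377, 0.0471, -0.0008]
orientation: [2.196, 2.247, -0.0]
wrist_force: [-1.3, -0.9, 0.4]
opening: 0.0189
gripper_force: 0.3
```

No grip on the base (18.9 mm), so the pads are still too high. Reopening and going lower, with force checks.

```bash
python3 -m pendant '[{"tx":0,"ty":0,"tz":0,"twist":0},{"tx":0,"ty":0,"tz":0,"twist":0},{"tx":0,"ty":0,"tz":0,"twist":0},{"tx":0,"ty":0,"tz":2,"twist":0},{"tx":0,"ty":0,"tz":2,"twist":0}]' 40| sed -n '2p;4p';python3 -m pendant '[{"tx":0,"ty":0,"tz":2,"twist":0},{"tx":0,"ty":0,"tz":2,"twist":0},{"tx":0,"ty":0,"tz":0,"twist":0}]' | sed -n '2p;4,5p'
python3 - <<'E'
from h import *
f=grab("scene");c=cv2.resize(f["pixels"][215:300,210:310],None,fx=7,fy=7,interpolation=cv2.INTER_CUBIC)
P=robot.get_state()["ee_pos"]+np.array([[.02,0,0],[.02,0,.015],[.02,0,.03]])
for p in proj(f,P): cv2.circle(c,tuple(((p-[210,215])*7).astype(int).tolist()),3,(0,0,255),1)
cv2.imwrite("pics/c11.png",cv2.convertScaleAbs(c,alpha=1.5,beta=20))
E
```

```text
ee_pos: [0.6378, 0.0471, -0.005]
wrist_force: [-0.5, 0.1, 0.5]
ee_pos: [0.6374, 0.0471, -0.0093]
wrist_force: [0.7, -0.1, 0.4]
opening: 0.0402
```

View pics/c11.png

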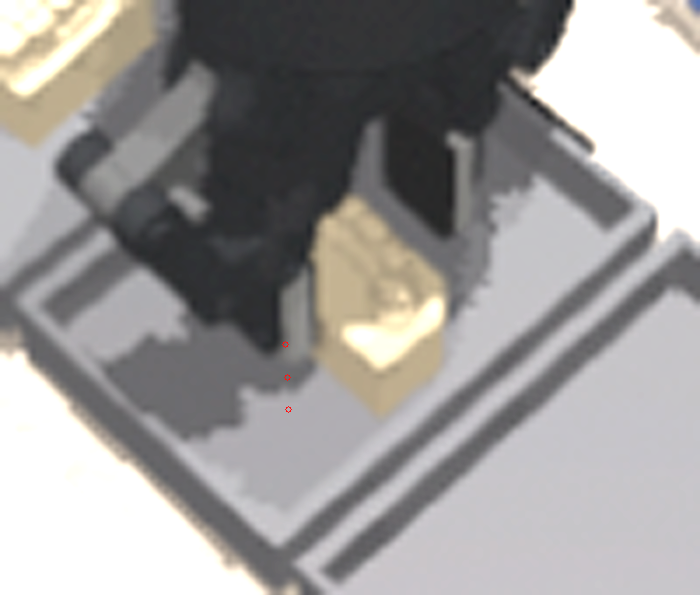

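The two pads straddle the front model at (290,330) and (460,190) in the crop, with their ends just above the tray floor. Closing.

```bash
python3 -m pendant '[{"tx":0,"ty":0,"tz":0,"twist":0},{"tx":0,"ty":0,"tz":0,"twist":0},{"tx":0,"ty":0,"tz":0,"twist":0},{"tx":0,"ty":0,"tz":0,"twist":0},{"tx":0,"ty":0,"tz":0,"twist":0}]' 19 30
```

```text
clock: 16.7
ee_pos: [0.638, 0.0472, -0.0086]
orientation: [2.195, 2.247, 0.001]
wrist_force: [0.8, 0.4, 1.3]
opening: 0.0249
gripper_force: 30.5
```

Gripped. Lifting and moving to bay 2.

```bash
python3 -m pendant '[{"tx":0,"ty":0,"tz":0,"twist":0},{"tx":0,"ty":0,"tz":-8,"twist":0},{"tx":0,"ty":0,"tz":-22,"twist":0},{"tx":0,"ty":0,"tz":-30,"twist":0},{"tx":0,"ty":0,"tz":-25,"twist":0}]' - 40 | tail -3; python3 -m pendant '[{"tx":0,"ty":0,"tz":0,"twist":0.06},{"tx":0,"ty":0,"tz":0,"twist":0.06},{"tx":0,"ty":0,"tz":0,"twist":0}]'|tail -2;python3 go.py 475 101 78 -0.097
```

```text
wrist_force: [1.1, 0.2, -1.0]
opening: 0.0244
gripper_force: 39.7
opening: 0.0244
gripper_force: 39.7
ee [637.5  47.   76.5] psi -0.097 tool shift [  38.  -167.    -1.5] twist -0.0 t 17.5 open 24.4 j [ 0.46  0.48 -0.74  1.6   0.34  1.2  -0.45]
```

```bash
python3 -m pendant '[{"tx":6,"ty":-27,"tz":0,"twist":0},{"tx":9,"ty":-40,"tz":0,"twist":0},{"tx":9,"ty":-40,"tz":0,"twist":0},{"tx":8,"ty":-36,"tz":0,"twist":0},{"tx":6,"ty":-24,"tz":0,"twist":0}]' | tail -2;python3 -m pendant '[{"tx":0,"ty":0,"tz":15,"twist":0},{"tx":0,"ty":0,"tz":15,"twist":0},{"tx":0,"ty":0,"tz":0,"twist":0}]'|tail -2;python3 go.py 475 101 6.5 -0.097
```

```text
opening: 0.0244
gripper_force: 39.7
opening: 0.0251
gripper_force: 39.7
ee [473.9 100.3  43.8] psi -0.097 tool shift [ 0.9  1.2 37.2] twist -0.0 t 18.3 open 25.1 j [ 0.55  0.19 -0.86  2.    0.16  1.03 -0.49]
```

```bash
python3 -m pendant '[{"tx":1,"ty":0,"tz":12,"twist":0},{"tx":0,"ty":0,"tz":11,"twist":0},{"tx":0,"ty":0,"tz":6,"twist":0},{"tx":0,"ty":0,"tz":3,"twist":0},{"tx":0,"ty":0,"tz":0,"twist":0}]' | sed -n '2p;4p';python3 -m pendant '[{"tx":0,"ty":0,"tz":1,"twist":0},{"tx":0,"ty":0,"tz":1,"twist":0},{"tx":0,"ty":0,"tz":0,"twist":0}]' | sed -n '2p;4p';python3 -m pendant '[{"tx":0,"ty":0,"tz":1,"twist":0},{"tx":0,"ty":0,"tz":0,"twist":0}]' | sed -n '2p;4p'
```

```text
ee_pos: [0.475, 0.1022, 0.0136]
wrist_force: [-0.1, -0.3, 0.3]
ee_pos: [0.4755, 0.1021, 0.0124]
wrist_force: [0.3, 0.2, -1.1]
ee_pos: [0.4753, 0.102, 0.0112]
wrist_force: [-0.1, 0.7, -0.9]
```

```bash
python3 -m pendant '[{"tx":0,"ty":0,"tz":2,"twist":0},{"tx":0,"ty":0,"tz":1,"twist":0},{"tx":0,"ty":0,"tz":0,"twist":0}]' | sed -n '2p;4p';python3 -m pendant '[{"tx":0,"ty":0,"tz":1,"twist":0},{"tx":0,"ty":0,"tz":0,"twist":0}]' | sed -n '2p;4p';python3 -m pendant '[{"tx":0,"ty":0,"tz":1,"twist":0},{"tx":0,"ty":0,"tz":0,"twist":0}]' | sed -n '2p;4p'
```

```text
ee_pos: [0.4751, 0.1021, 0.0079]
wrist_force: [-0.0, -0.1, -0.6]
ee_pos: [0.4752, 0.1021, 0.0071]
wrist_force: [0.3, -0.8, -0.2]
ee_pos: [0.4754, 0.1021, 0.0064]
wrist_force: [-1.0, -0.0, 2.4]
```

Contact at 6.4 mm. Releasing, then the quadrant model.

```bash
python3 -m pendant '[{"tx":0,"ty":0,"tz":0,"twist":0},{"tx":0,"ty":0,"tz":0,"twist":0},{"tx":0,"ty":0,"tz":0,"twist":0},{"tx":0,"ty":0,"tz":-3,"twist":0},{"tx":0,"ty":0,"tz":-12,"twist":0}]' 40 | tail -2;python3 -m pendant '[{"tx":0,"ty":0,"tz":-25,"twist":0},{"tx":0,"ty":0,"tz":-35,"twist":0},{"tx":0,"ty":0,"tz":0,"twist":-0.1},{"tx":0,"ty":0,"tz":0,"twist":-0.1},{"tx":0,"ty":0,"tz":0,"twist":0}]' 62 | tail -2; python3 go.py 641 -52.5 60 0.105
```

```text
opening: 0.0399
gripper_force: 0.0
opening: 0.062
gripper_force: 0.0
ee [475.8 102.2  82.3] psi 0.103 tool shift [-170.9  148.4   22.6] twist -0.002 t 21.0 open 62.0 j [ 0.59  0.13 -0.9   1.96  0.12  1.1  -0.25]
```

```bash
python3 -m pendant '[{"tx":-34,"ty":29,"tz":0,"twist":0},{"tx":-34,"ty":30,"tz":0,"twist":0},{"tx":-34,"ty":30,"tz":0,"twist":0},{"tx":-34,"ty":30,"tz":0,"twist":0},{"tx":-34,"ty":29,"tz":0,"twist":0}]' | tail -2;python3 -m pendant '[{"tx":0,"ty":0,"tz":12,"twist":0},{"tx":0,"ty":0,"tz":8,"twist":0},{"tx":0,"ty":0,"tz":0,"twist":0},{"tx":0,"ty":0,"tz":0,"twist":0}]' | sed -n '2p;5p'; python3 go.py 641 -52.5 -7.5 0.105
```

```text
opening: 0.0622
gripper_force: 0.0
ee_pos: [0.6391, -0.0501, 0.0613]
opening: 0.0621
ee [639.1 -50.1  61.3] psi 0.105 tool shift [-2.6  1.7 68.8] twist -0.0 t 21.9 open 62.1 j [ 0.6   0.5  -0.74  1.6   0.35  1.18 -0.11]
```

```bash
python3 -m pendant '[{"tx":-2,"ty":2,"tz":20,"twist":0},{"tx":0,"ty":0,"tz":14,"twist":0},{"tx":0,"ty":0,"tz":6,"twist":0},{"tx":0,"ty":0,"tz":0,"twist":0}]'| sed -n '2p;4p';python3 go.py 641 -52.5 -7.5 0.105; python3 -m pendant '[{"tx":0,"ty":0,"tz":4,"twist":0},{"tx":0,"ty":0,"tz":4,"twist":0},{"tx":0,"ty":0,"tz":0,"twist":0}]' | sed -n '2p;4p';python3 -m pendant '[{"tx":0,"ty":0,"tz":4,"twist":0},{"tx":0,"ty":0,"tz":4,"twist":0},{"tx":0,"ty":0,"tz":0,"twist":0}]' | sed -n '2p;4p'; python3 go.py 641 -52.5 -7.5 0.105
```

```text
ee_pos: [0.6411, -0.0531, 0.0203]
wrist_force: [0.4, -0.5, -0.1]
ee [641.1 -53.1  20.3] psi 0.104 tool shift [ 0.6  0.  27.8] twist -0.001 t 22.3 open 62.0 j [ 0.59  0.54 -0.71  1.63  0.39  1.12 -0.12]
ee_pos: [0.6419, -0.0536, 0.0129]
wrist_force: [0.1, 0.3, 0.5]
ee_pos: [0.6416, -0.0536, 0.0044]
wrist_force: [0.1, 0.5, -0.0]
ee [641.6 -53.6   4.4] psi 0.103 tool shift [ 1.1 -0.5 12. ] twist -0.002 t 22.9 open 61.8 j [ 0.58  0.56 -0.7   1.64  0.4   1.09 -0.13]
```

```bash
python3 -m pendant '[{"tx":1,"ty":0,"tz":4,"twist":0},{"tx":0,"ty":0,"tz":4,"twist":0},{"tx":0,"ty":0,"tz":0,"twist":0}]' | sed -n '2p;4p';python3 -m pendant '[{"tx":0,"ty":0,"tz":3,"twist":0},{"tx":0,"ty":0,"tz":1,"twist":0},{"tx":0,"ty":0,"tz":0,"twist":0}]' | sed -n '2p;4p';python3 -m pendant '[{"tx":0,"ty":0,"tz":0,"twist":0},{"tx":0,"ty":0,"tz":0,"twist":0},{"tx":0,"ty":0,"tz":0,"twist":0},{"tx":0,"ty":0,"tz":0,"twist":0}]' 45 30
```

```text
ee_pos: [0.6415, -0.0525, -0.0037]
wrist_force: [-0.4, -0.5, -0.0]
ee_pos: [0.642, -0.0526, -0.0071]
wrist_force: [0.1, -0.1, 0.1]
clock: 23.9
ee_pos: [0.6423, -0.0525, -0.0063]
orientation: [2.104, 2.332, 0.0]
wrist_force: [-1.5, -1.8, 3.7]
opening: 0.048
gripper_force: 30.7
```

Gripped. Lifting and moving to bay 3 at (465.6, 11.2).

```bash
python3 -m pendant '[{"tx":0,"ty":0,"tz":0,"twist":0},{"tx":0,"ty":0,"tz":-8,"twist":0},{"tx":0,"ty":0,"tz":-22,"twist":0},{"tx":0,"ty":0,"tz":-30,"twist":0},{"tx":0,"ty":0,"tz":-25,"twist":0}]' - 40 | tail -3; python3 -m pendant '[{"tx":0,"ty":0,"tz":0,"twist":0.1},{"tx":0,"ty":0,"tz":0,"twist":0.1},{"tx":0,"ty":0,"tz":0,"twist":0}]'|tail -2;python3 go.py 466 11.5 78 -0.097
```

```text
wrist_force: [0.6, -0.4, -0.2]
opening: 0.0475
gripper_force: 41.4
opening: 0.0473
gripper_force: 41.3
ee [641.9 -52.7  78.2] psi -0.097 tool shift [  46.8 -181.3    0.2] twist -0.0 t 24.7 open 47.3 j [ 0.58  0.48 -0.7   1.58  0.32  1.2  -0.28]
```

```bash
python3 -m pendant '[{"tx":8,"ty":-30,"tz":0,"twist":0},{"tx":11,"ty":-42,"tz":0,"twist":0},{"tx":11,"ty":-43,"tz":0,"twist":0},{"tx":10,"ty":-40,"tz":0,"twist":0},{"tx":7,"ty":-26,"tz":0,"twist":0}]' | tail -2;python3 -m pendant '[{"tx":0,"ty":0,"tz":15,"twist":0},{"tx":0,"ty":0,"tz":15,"twist":0},{"tx":0,"ty":0,"tz":0,"twist":0}]'|tail -2;python3 go.py 466 11.5 9 -0.097
```

```text
opening: 0.0479
gripper_force: 41.5
opening: 0.0473
gripper_force: 41.5
ee [464.4  11.7  46.6] psi -0.094 tool shift [-0.1  1.7 37.6] twist 0.003 t 25.5 open 47.3 j [ 0.71  0.12 -0.82  2.04  0.1   1.03 -0.26]
```

```bash
python3 -m pendant '[{"tx":0,"ty":0,"tz":12,"twist":0},{"tx":0,"ty":0,"tz":11,"twist":0},{"tx":0,"ty":0,"tz":6,"twist":0},{"tx":0,"ty":0,"tz":4,"twist":0},{"tx":0,"ty":0,"tz":0,"twist":0}]' | sed -n '2p;4p';python3 -m pendant '[{"tx":0,"ty":0,"tz":2,"twist":0},{"tx":0,"ty":0,"tz":1,"twist":0},{"tx":0,"ty":0,"tz":0,"twist":0}]' | sed -n '2p;4p';python3 -m pendant '[{"tx":0,"ty":0,"tz":1,"twist":0},{"tx":0,"ty":0,"tz":0,"twist":0}]' | sed -n '2p;4p'
```

```text
ee_pos: [0.466, 0.0119, 0.0145]
wrist_force: [-0.3, -0.4, -0.8]
ee_pos: [0.4666, 0.0117, 0.0123]
wrist_force: [1.2, 0.2, -1.3]
ee_pos: [0.4665, 0.0117, 0.0112]
wrist_force: [-0.6, -0.6, -0.0]
```

```bash
python3 -m pendant '[{"tx":0,"ty":0,"tz":1,"twist":0},{"tx":0,"ty":0,"tz":0,"twist":0}]' | sed -n '2p;4p';python3 -m pendant '[{"tx":0,"ty":0,"tz":1,"twist":0},{"tx":0,"ty":0,"tz":0,"twist":0}]' | sed -n '2p;4p';python3 -m pendant '[{"tx":0,"ty":0,"tz":1,"twist":0},{"tx":0,"ty":0,"tz":0,"twist":0}]' | sed -n '2p;4p'
```

```text
ee_pos: [0.4664, 0.0118, 0.0101]
wrist_force: [0.6, 0.0, -1.0]
ee_pos: [0.4663, 0.0118, 0.009]
wrist_force: [0.5, -0.1, -0.8]
ee_pos: [0.4665, 0.0116, 0.0087]
wrist_force: [-1.6, -0.7, 6.1]
```

Contact. Releasing, then the short model at (639, −141), yaw 0.14.

```bash
python3 -m pendant '[{"tx":0,"ty":0,"tz":0,"twist":0},{"tx":0,"ty":0,"tz":0,"twist":0},{"tx":0,"ty":0,"tz":0,"twist":0},{"tx":0,"ty":0,"tz":-3,"twist":0},{"tx":0,"ty":0,"tz":-12,"twist":0}]' 62 | tail -2;python3 -m pendant '[{"tx":0,"ty":0,"tz":-25,"twist":0},{"tx":0,"ty":0,"tz":-35,"twist":0},{"tx":0,"ty":0,"tz":0,"twist":-0.12},{"tx":0,"ty":0,"tz":0,"twist":-0.12},{"tx":0,"ty":0,"tz":0,"twist":0}]' 62 | tail -2; python3 go.py 639 -141 60 0.14
```

```text
opening: 0.0617
gripper_force: 0.0
opening: 0.0619
gripper_force: 0.0
ee [467.   11.8  84.3] psi 0.143 tool shift [-175.7  148.4   24.7] twist 0.003 t 28.1 open 61.9 j [ 0.74  0.06 -0.84  2.    0.05  1.1   0.02]
```

```bash
python3 -m pendant '[{"tx":-35,"ty":29,"tz":0,"twist":0},{"tx":-35,"ty":30,"tz":0,"twist":0},{"tx":-35,"ty":30,"tz":0,"twist":0},{"tx":-35,"ty":30,"tz":0,"twist":0},{"tx":-35,"ty":30,"tz":0,"twist":0}]' 43 | tail -2;python3 -m pendant '[{"tx":0,"ty":0,"tz":12,"twist":0},{"tx":0,"ty":0,"tz":10,"twist":0},{"tx":0,"ty":0,"tz":0,"twist":0},{"tx":0,"ty":0,"tz":0,"twist":0}]' | sed -n '2p;5p'; python3 go.py 639 -141 -8 0.14
```

```text
opening: 0.0429
gripper_force: 0.0
ee_pos: [0.638, -0.1387, 0.0613]
opening: 0.0427
ee [ 638.  -138.7   61.3] psi 0.144 tool shift [-2.4  0.7 69.2] twist 0.004 t 29.0 open 42.7 j [ 0.7   0.51 -0.69  1.57  0.34  1.18  0.08]
```

```bash
python3 -m pendant '[{"tx":-2,"ty":0,"tz":20,"twist":0},{"tx":0,"ty":0,"tz":14,"twist":0},{"tx":0,"ty":0,"tz":6,"twist":0},{"tx":0,"ty":0,"tz":0,"twist":0}]'| sed -n '2p;4p';python3 -m pendant '[{"tx":0,"ty":0,"tz":4,"twist":0},{"tx":0,"ty":0,"tz":4,"twist":0},{"tx":0,"ty":0,"tz":0,"twist":0}]' | sed -n '2p;4p';python3 go.py 639 -141 -8 0.14; python3 -m pendant '[{"tx":0,"ty":0,"tz":4,"twist":0},{"tx":0,"ty":0,"tz":4,"twist":0},{"tx":0,"ty":0,"tz":0,"twist":0}]' | sed -n '2p;4p'; python3 go.py 639 -141 -8 0.14
```

```text
ee_pos: [0.6382, -0.1417, 0.0204]
wrist_force: [-0.8, -0.3, 0.3]
ee_pos: [0.639, -0.1422, 0.0129]
wrist_force: [0.3, 0.4, 0.2]
ee [ 639.  -142.2   12.9] psi 0.143 tool shift [ 1.2  0.2 20.9] twist 0.003 t 29.7 open 42.8 j [ 0.69  0.56 -0.67  1.61  0.38  1.11  0.06]
ee_pos: [0.6386, -0.1422, 0.0044]
wrist_force: [-0.5, 0.3, 0.7]
ee [ 638.6 -142.2    4.4] psi 0.143 tool shift [ 1.1  0.5 12.4] twist 0.003 t 30.0 open 42.8 j [ 0.68  0.57 -0.67  1.61  0.39  1.09  0.06]
```

```bash
python3 -m pendant '[{"tx":1,"ty":0,"tz":4,"twist":0},{"tx":0,"ty":0,"tz":4,"twist":0},{"tx":0,"ty":0,"tz":0,"twist":0}]' | sed -n '2p;4p';python3 -m pendant '[{"tx":0,"ty":0,"tz":3,"twist":0},{"tx":0,"ty":0,"tz":2,"twist":0},{"tx":0,"ty":0,"tz":0,"twist":0}]' | sed -n '2p;4p';python3 -m pendant '[{"tx":0,"ty":0,"tz":0,"twist":0},{"tx":0,"ty":0,"tz":0,"twist":0},{"tx":0,"ty":0,"tz":0,"twist":0},{"tx":0,"ty":0,"tz":0,"twist":0},{"tx":0,"ty":0,"tz":0,"twist":0}]' 24 30
```

```text
ee_pos: [0.6385, -0.1411, -0.0036]
wrist_force: [-0.3, 0.2, -0.5]
ee_pos: [0.6387, -0.1412, -0.0082]
wrist_force: [0.5, -0.8, 0.5]
clock: 31.1
ee_pos: [0.6392, -0.1412, -0.0076]
orientation: [2.057, 2.374, 0.0]
wrist_force: [-0.2, 0.3, 1.5]
opening: 0.0289
gripper_force: 29.6
```

Gripped. On to bay 4.

```bash
python3 -m pendant '[{"tx":0,"ty":0,"tz":0,"twist":0},{"tx":0,"ty":0,"tz":-8,"twist":0},{"tx":0,"ty":0,"tz":-22,"twist":0},{"tx":0,"ty":0,"tz":-30,"twist":0},{"tx":0,"ty":0,"tz":-25,"twist":0}]' - 40 | tail -3; python3 -m pendant '[{"tx":0,"ty":0,"tz":0,"twist":0.12},{"tx":0,"ty":0,"tz":0,"twist":0.12},{"tx":0,"ty":0,"tz":0,"twist":0}]'|tail -2;python3 go.py 457.5 -78 78 -0.097
```

```text
wrist_force: [0.5, -0.3, -0.0]
opening: 0.0285
gripper_force: 39.4
opening: 0.0287
gripper_force: 39.4
ee [ 639.  -141.3   77.7] psi -0.097 tool shift [  45.3 -186.7   -0.3] twist -0.0 t 31.9 open 28.7 j [ 0.67  0.49 -0.65  1.56  0.31  1.21 -0.13]
```

```bash
python3 -m pendant '[{"tx":8,"ty":-31,"tz":0,"twist":0},{"tx":11,"ty":-44,"tz":0,"twist":0},{"tx":11,"ty":-44,"tz":0,"twist":0},{"tx":9,"ty":-41,"tz":0,"twist":0},{"tx":6,"ty":-26,"tz":0,"twist":0}]' | tail -2;python3 -m pendant '[{"tx":0,"ty":0,"tz":15,"twist":0},{"tx":0,"ty":0,"tz":15,"twist":0},{"tx":0,"ty":0,"tz":0,"twist":0}]'|tail -2;python3 go.py 457.5 -78 7 -0.097
```

```text
opening: 0.0284
gripper_force: 39.5
opening: 0.0288
gripper_force: 39.6
ee [456.3 -78.1  45.8] psi -0.094 tool shift [ 0.2  1.3 38.8] twist 0.003 t 32.7 open 28.8 j [ 0.84  0.11 -0.76  2.05  0.09  1.02 -0.05]
```

```bash
python3 -m pendant '[{"tx":0,"ty":0,"tz":12,"twist":0},{"tx":0,"ty":0,"tz":11,"twist":0},{"tx":0,"ty":0,"tz":6,"twist":0},{"tx":0,"ty":0,"tz":4,"twist":0},{"tx":0,"ty":0,"tz":0,"twist":0}]' | sed -n '2p;4p';python3 -m pendant '[{"tx":0,"ty":0,"tz":2,"twist":0},{"tx":0,"ty":0,"tz":2,"twist":0},{"tx":0,"ty":0,"tz":0,"twist":0}]' | sed -n '2p;4p';python3 -m pendant '[{"tx":0,"ty":0,"tz":1,"twist":0},{"tx":0,"ty":0,"tz":0,"twist":0}]' | sed -n '2p;4p'
```

```text
ee_pos: [0.4579, -0.0781, 0.0135]
wrist_force: [-0.2, 0.3, -0.6]
ee_pos: [0.4582, -0.0784, 0.0101]
wrist_force: [-0.8, -0.4, -1.0]
ee_pos: [0.4583, -0.0784, 0.0092]
wrist_force: [0.0, 0.2, 0.7]
```

```bash
python3 -m pendant '[{"tx":0,"ty":0,"tz":1,"twist":0},{"tx":0,"ty":0,"tz":0,"twist":0}]' | sed -n '2p;4p';python3 -m pendant '[{"tx":0,"ty":0,"tz":1,"twist":0},{"tx":0,"ty":0,"tz":0,"twist":0}]' | sed -n '2p;4p'
```

```text
ee_pos: [0.4582, -0.0784, 0.0081]
wrist_force: [1.0, 0.3, -0.2]
ee_pos: [0.4584, -0.0784, 0.0074]
wrist_force: [0.6, 0.5, 1.6]
```

Contact. Releasing and withdrawing to the right for a clear view.

```bash
python3 -m pendant '[{"tx":0,"ty":0,"tz":0,"twist":0},{"tx":0,"ty":0,"tz":0,"twist":0},{"tx":0,"ty":0,"tz":0,"twist":0},{"tx":0,"ty":0,"tz":-3,"twist":0},{"tx":0,"ty":0,"tz":-12,"twist":0}]' 43 | tail -2;python3 -m pendant '[{"tx":0,"ty":0,"tz":-25,"twist":0},{"tx":0,"ty":0,"tz":-35,"twist":0},{"tx":0,"ty":0,"tz":-45,"twist":0},{"tx":0,"ty":0,"tz":-45,"twist":0},{"tx":-25,"ty":0,"tz":-20,"twist":0}]' | tail -2
python3 -m pendant '[{"tx":-45,"ty":0,"tz":0,"twist":0},{"tx":-45,"ty":0,"tz":0,"twist":0},{"tx":-45,"ty":0,"tz":0,"twist":0},{"tx":-45,"ty":0,"tz":0,"twist":0},{"tx":-45,"ty":0,"tz":0,"twist":0}]' | sed -n 2p
python3 -m pendant '[{"tx":-45,"ty":0,"tz":0,"twist":0},{"tx":-45,"ty":0,"tz":0,"twist":0},{"tx":-45,"ty":0,"tz":0,"twist":0},{"tx":0,"ty":0,"tz":0,"twist":0},{"tx":0,"ty":0,"tz":0,"twist":0}]' | sed -n 2p
python3 - <<'E'
from meas import *
f=grab("top");s=grab("scene");np.save("top2.npy",f,allow_pickle=True);np.save("scene2.npy",s,allow_pickle=True)
a=cv2.resize(f["pixels"][195:295,70:310],(800,333),interpolation=cv2.INTER_CUBIC);b=cv2.resize(s["pixels"][110:300,240:450],(294,266),interpolation=cv2.INTER_CUBIC)
o=np.zeros((600,800,3),np.uint8);o[:333]=a;o[333:599,:294]=b
cv2.imwrite("pics/c12.png",o)
h=cv2.cvtColor(f["pixels"],cv2.COLOR_BGR2HSV).astype(int)
m=np.zeros(h.shape[:2],np.uint8);cv2.fillPoly(m,[proj(f,[(.53,.23,.05),(.505,-.12,.05),(.40,-.11,.05),(.43,.24,.05)]).astype(np.int32)],1)
k=(m>0)&(h[...,1]>22)&(h[...,2]>65)&(h[...,0]<40)
k=cv2.morphologyEx(k.astype(np.uint8),cv2.MORPH_OPEN,np.ones((4,4)))
for c in sorted(comps(k>0,f,.052,60),key=lambda c:-c[3]):print(*c)
E
```

```text
opening: 0.0428
gripper_force: 0.0
opening: 0.0429
gripper_force: 0.0
ee_pos: [0.4339, -0.3289, 0.1935]
ee_pos: [0.4205, -0.4623, 0.1924]
[109. 245.] 363 480.7 200.0 63.9 41.0 68.4
[166. 248.] 169 469.9 99.6 17.0 43.9 1.1
[215. 255.] 115 457.4 12.7 36.0 13.6 16.6
```

View pics/c12.png

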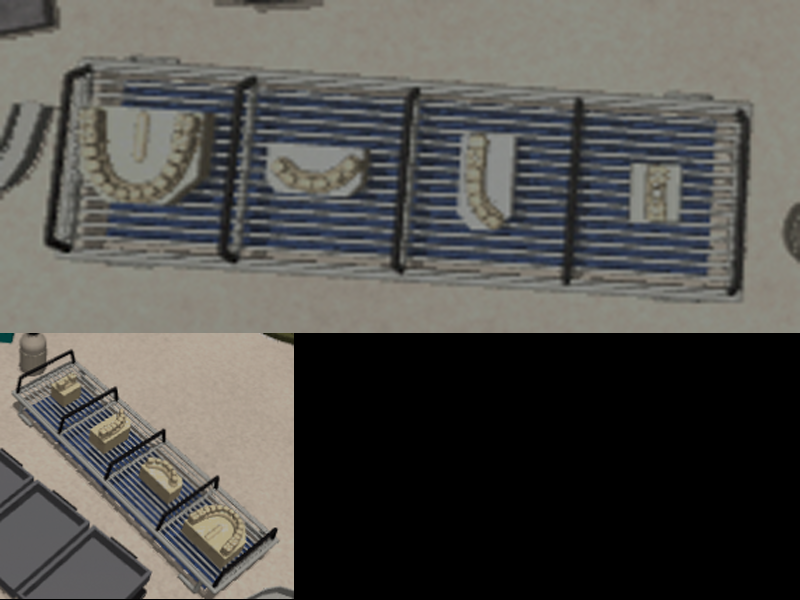

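The four stand upright, in the right order, one per bay: full (145,155), front (317,170), quadrant (487,180), short (655,192). I'll check how well they are centred against the hoops.

Run:
```python
from h import *
f=np.load("top2.npy",allow_pickle=True).item()
c=lambda u,v:(70+u/3.333,195+v/3.333)
a=-.095;R=np.array([[np.cos(a),-np.sin(a)],[np.sin(a),np.cos(a)]])
def q(n,L,z):
    P=(onplane(f,[c(*p) for p in L],z)[:,:2]*1000-[470,56])@R; print(n,P.round(1).tolist(),P.mean(0).round(1))
for i,(p,r) in enumerate([((75,69),(57,248)),((246,80),(230,261)),((412,91),(399,270)),((578,100),(567,283)),((742,112),(735,293))]): q(f"hoop{i}",[p,r],.056)
q("full L,R sides",[(82,115),(209,113)],.052);q("full x: back,front",[(143,109),(135,203)],.052)
q("front",[(267,148),(367,153)],.052);q("front x",[(318,148),(314,196)],.052)
q("quad",[(461,134),(515,137)],.052);q("quad x",[(488,135),(482,230)],.052)
q("short",[(631,165),(681,167)],.052);q("short x",[(656,165),(655,222)],.052)
print(robot.get_state()["clock"])
```

```text
hoop0 [[43.8, 175.5], [-49.1, 173.4]] [ -2.7 174.5]
hoop1 [[44.3, 85.7], [-49.9, 84.0]] [-2.8 84.8]
hoop2 [[44.6, -2.2], [-48.7, -3.7]] [-2.1 -3. ]
hoop3 [[46.0, -90.5], [-49.6, -91.6]] [ -1.8 -91.1]
hoop4 [[45.7, -178.4], [-49.0, -179.9]] [  -1.7 -179.2]
full L,R sides [[20.0, 170.6], [25.7, 104.3]] [ 22.8 137.4]
full x: back,front [[25.4, 139.1], [-23.8, 137.6]] [  0.8 138.3]
front [[9.4, 72.0], [10.4, 19.2]] [ 9.9 45.6]
front x [[11.2, 45.2], [-13.9, 44.8]] [-1.4 45. ]
quad [[23.8, -29.6], [24.2, -58.4]] [ 24. -44.]
quad x [[24.2, -44.0], [-25.7, -44.9]] [ -0.7 -44.4]
short [[13.6, -121.2], [14.4, -147.9]] [  14.  -134.5]
short x [[14.5, -134.5], [-15.4, -135.9]] [  -0.4 -135.2]
36.2
```

Against the hoops in the top view, the two left models look up to about 6 mm left of the middle of their bays. I'll cross-check with the scene view (bottom back edges and hoop feet at deck height).

Run:
```python
from h import *
f=np.load("scene2.npy",allow_pickle=True).item()
a=-.097;R=np.array([[np.cos(a),-np.sin(a)],[np.sin(a),np.cos(a)]])
hsv=cv2.cvtColor(f["pixels"],cv2.COLOR_BGR2HSV).astype(int)
m=np.zeros(hsv.shape[:2],np.uint8);cv2.fillPoly(m,[proj(f,[(.55,.26,.03),(.51,-.15,.03),(.40,-.13,.07),(.42,.26,.07)]).astype(np.int32)],1)
def pts(k,z):
    v,u=np.nonzero(k); return u,v,(onplane(f,np.c_[u,v],z)[:,:2]*1000-[470,56])@R
def run(name,k,amin):
    n,l,st,_=cv2.connectedComponentsWithStats(k.astype(np.uint8))
    for i in range(1,n):
        if st[i,4]<amin: continue
        u,v,P=pts(l==i,.03)
        b=P[:,0]>P[:,0].max()-6
        u2,v2,T=pts(l==i,.052)
        print(name,st[i].tolist(),"back foot x %.1f y %.1f..%.1f"%(P[:,0].max(),P[b,1].min(),P[b,1].max()),"minY@30 %.1f"%P[:,1].min(), "at z52 max-y %.1f"%T[:,1].max())
k=(m>0)&(hsv[...,1]>45)&(hsv[...,2]>70)&(hsv[...,0]>12)&(hsv[...,0]<40)
k=cv2.morphologyEx(k.astype(np.uint8),cv2.MORPH_OPEN,np.ones((3,3)))
run("model",k,80); run("hoop",(m>0)&(hsv[...,2]<45),15)
```

```text
model [276, 140, 21, 22, 328] back foot x 15.9 y -155.7..-124.4 minY@30 -166.6 at z52 max-y -108.3
model [304, 165, 29, 31, 538] back foot x 25.3 y -61.9..-31.3 minY@30 -73.8 at z52 max-y -19.0
model [340, 199, 30, 32, 580] back foot x 13.6 y 18.8..70.0 minY@30 7.5 at z52 max-y 79.2
model [370, 232, 46, 46, 1320] back foot x 27.2 y 106.3..168.3 minY@30 96.6 at z52 max-y 173.8
hoop [252, 123, 42, 30, 103] back foot x 48.2 y -187.0..-179.5 minY@30 -204.3 at z52 max-y -161.9
hoop [282, 149, 42, 33, 144] back foot x 47.5 y -96.1..-90.6 minY@30 -110.7 at z52 max-y -74.9
hoop [315, 179, 43, 36, 158] back foot x 48.1 y -6.7..-0.3 minY@30 -17.1 at z52 max-y 10.9
hoop [352, 213, 44, 38, 164] back foot x 47.2 y 85.9..90.0 minY@30 76.9 at z52 max-y 98.7
hoop [392, 249, 46, 43, 184] back foot x 48.7 y 176.7..180.3 minY@30 170.5 at z52 max-y 185.0
```

Both views agree: every model stands in its own bay within about 5 mm of the middle and clear of the hoops, upright, and the gripper is well away. Handing in.

```bash
python3 -c "
from bench import robot
print(robot.sign_off())"
```

```text
the job is handed in; nothing more can be done
None
```

I moved all four stone models to the drying rack in the same left-to-right order (full arch, front teeth, quadrant, short section) and handed the job in at about 36 s. Each stands upright in its own bay and was set down gently. Three are within about 4 mm of the middle; the full arch is roughly 4–8 mm left of its bay's middle, depending on the view, and clear of the hoops.

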